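# Index a carton under the dispensing needle

### The job

Set up the small white carton for its glue dot: first slide it along its channel on the black carriage until the red spot on its top lies on the carriage's scribed centre line, then take the red knob and slide the carriage along its rail toward the needle until the spring ball clicks into the notch, so that the spot stands right under the needle tip. Keep the carton flat in its channel, do not touch the needle or its stand, leave the things lying around where they are, and finish with the knob still held in the gripper and the carriage resting in the notch: do not let go.

Things in the scene. Friction and masses are not known exactly. Their poses are not given: they have to be found in the camera images.
- nest_mid (a point): On the black carriage's top face, 40 mm above the worktop, mid-channel, on the scribed centre line. At the notch it is plumb under needle_tip. y: along the rail, away from the needle, toward the knob; x: along the channel, away from the robot; z up. Centre line (x = 0): white on the plate, red ticks on the fences. Channel 43.6 mm wide, 120 mm long, ends open; fences 8 mm thick, 10 mm high.
- knob (a point): Middle of the red round knob on the carriage, 25 mm in diameter, 32 mm high, on a 12 mm stem: from 14 to 46 mm above the carriage's top face. This point is 70 mm above the worktop, 115 mm along +y from nest_mid. Best pinched from above across the rail (closing along nest_mid's x), so that closing does not shift the carriage; grip 40 N or more.
- needle_tip (a point): Tip of the fixed steel needle pointing down, 78 mm above the worktop, 8 mm above the carton's top. Above it a blue hub 9 mm across, then an upright amber syringe 20 mm across (33 mm at its holder) up to 266 mm above the worktop.
- needle_head: Fixed stand of the needle: steel pillar 20 mm across, 227 mm high, 112 mm beyond the needle (nest_mid's +x), with an arm at 178 mm height to the syringe. Its origin is that of the slide's base plate: on the worktop under the rail's middle line, 100 mm along +y from the needle; axes as nest_mid.
- carriage: Black plate 120x190x12 mm (steel bar 8 mm in front) on the rail, crosswise before the robot; origin and axes as nest_mid; from y = -0.045 to 0.145. Starts 105 to 155 mm (along the rail) short of the notch; stops 20 mm past the notch and 165 mm before it. Drag 3 to 5 N; 13 to 18 N to leave the notch; within 3 mm the ball draws a free carriage in and centres it.
- slide_base: Fixed base plate 150x385x12 mm (same origin and axes as needle_head; from y = -0.17 to 0.215) with the rail. On the robot's side at y = +0.020, x = -0.106 to -0.084, a dark steel block 32 mm high holds the spring ball, which presses on the notched steel bar along the carriage's front edge; white lines on block and carriage meet at the notch.
- carton: Small white carton 42x60x30 mm, loose in the channel with its 60 mm side along it; origin in the middle of its underside; its y axis runs along the 60 mm side and points back to the robot. Weighs 40 to 90 g, slides easily. Can be pinched from above over its ends (60 mm apart), or pushed.
- spot (a point): Middle of the red round spot, 9 mm in diameter, on the carton's top face (30 mm up), 12 mm from the carton's middle toward its robot-side end. Starts 12 to 45 mm on the robot's side of the centre line.
- brown_carton: Bystander: brown carton 55x75x38 mm standing on the worktop; origin in the middle of its underside.
- glue: Bystander: white glue bottle with green nozzle, 45 mm across, 99 mm high; origin in the middle of its underside.
- yellow_jar: Bystander: clear jar with yellow lid, 66 mm across, 95 mm high; origin in the middle of its underside.
- blue_roll: Bystander: blue roll lying flat, 69 mm across, 31 mm high; origin in the middle of its underside.
Things that resemble listed ones, but are neither listed nor needed, are in the scene too. What is shaped like the carton but green is not meant.

How it is judged:
By the outcome, as a careful person would: the job done as asked, in the order asked, and still so for the second after the job is handed in, while the arm keeps its last pose, push and grip.
It also fails if it takes over 48 s, if anything falls off the work surface, if the arm or the gripper's body presses on something with over 40 N, if the wrist force passes 120 N, or if a joint passes its speed limit or range.

### The arm

A 6-joint arm with a two-finger parallel gripper is mounted at the origin on a cart in front of the work surface, level with it; the furniture and walls round the work are solid. World frame = base frame: x ahead of the robot, y to its left, z up, the work surface at z = 0. Lengths are in m, angles in rad, forces in N, time in s.
With the tool pointing down it reaches from about 0.25 to 0.725 m from the base axis. Payload 4 kg.
Tool frame: the origin (TCP) lies at the very end of the fingers, on their centre line; the grasp point (between the pads) lies 19 mm behind it (bot.pinch_z is the distance from the TCP to the grasp point, in m); z points along the fingers, x is the direction in which the jaws open and shut, and the axes are right-handed (so a half turn about z gives the same grasp; the last joint's range is limited). The gripper opens to 85 mm and grips with 20 to 120 N. Pads are 22 mm wide; open, the fingers measure 114 mm over their backs; the gripper's body (76 mm by 85 mm) begins 54 mm behind the grasp point. The pads swing forward as they close: fully open they stand 13 mm farther back than shut.
Start: joints at [1.31, 0.241, 0.005, 1.335, 0, 1.571], TCP at [0.129, 0.483, 0.231] pointing down, gripper open.
Joint ranges: [-2.72, 2.72], [-1.05, 1.87], [-1.09, 1.28], [-1.99, 2.15], [-1.42, 1.44], [-3.14, 3.14]. Speed limits (rad/s): [2.79, 2.79, 3.14, 3.14, 3.14, 3.14].

### API

Orientations are given as a unit quaternion [x, y, z, w].
In Python, from workcell import bot gives the robot as it stands. The module is installed in compiled form; this text tells all that it offers.
- The arm moves only by the shell command python3 -m inch 'ROWS'. ROWS is JSON, a list of rows, each a list of 7 numbers: the shift along the tool's x, y, z scaled (see below), then the turn, a rotation vector about the tool's x, y, z scaled (see below), then the gripper command: -1 is fully open, 1 is shut, values between are in proportion. In form: [[x, y, z, wx, wy, wz, gripper], ...]. A call has exactly 8 rows; each row shifts and turns the commanded pose from where the row before left it, along the tool's axes as they then stand; what a row does not reach is not made up. The controller multiplies each number of a shift by 2.5 cm and each number of a turn by 180 degrees. A row lasts 1/10 s, in which the tool goes at most 50 mm and 8.59 degrees, less where a joint would pass 70% of its speed; a pose out of reach is approached as far as the arm can. A call with a number of a shift or a turn outside -1 to 1 is refused whole. A call with a gripper value outside its range is refused whole. The fingers move at their own pace and stop on an object; the grip force is fixed at half the most. Time passes only in rows, so rows that do not move let the fingers close, or fill a call up. It gives the time, the measured TCP pose, the force and the opening at its end, in the units of the state.
- bot.get_obs(): the state, without advancing time (a new reading comes with each control period).
- bot.camera(name): name is "scene" or "top" or "wrist"; returns (picture, depth): 420x560x3 uint8, blue, green, red; 420x560 float32, m along the optical axis (not along the pixel's ray), 0 where there is no reading.
- bot.get_calibration(name): a dict with "vfov" (degrees; the focal length in pixels is half the picture's height over the tangent of half this angle, whatever the lens; pixels are square), "cx", "cy" (the principal point, pixels), "R" (3x3) and "t" (3): a world point X has camera coordinates R X + t. Camera axes: x right, y down, z forward; pixel columns grow to the right and rows downward; lengths in m; the calibration is good to about 2 mm. A picture is of the moment at which its call begins: read the wrist's pose just before it. get_calibration takes no time and is no camera call; for the wrist camera it gives the pose at the moment of the call.
- bot.job_done(): hands the job in, once; it reports no verdict.
The state is a dict: "clock": time; "joint_pos": joint angles; "joint_vel": joint speeds; "tau": joint torques, N m; "eef_pos": TCP position; "tool_rot": TCP orientation; "ft_force": force on the tool from outside, world axes, zero at the start; "ft_torque": the same for the moment, N m; "grip_width": finger opening in m.
Only numpy, scipy, OpenCV 4.12 (cv2) and the standard library are available. Lean on these libraries where they do the work, as an engineer would, in place of code of your own. Each camera call takes 0.05 s, during which the arm holds its last target.

## Working session

There is one attempt and no reset: what is moved stays moved. The work goes in short steps, Python scripts to look and compute and a shell command to move; the robot and the scene stay as the last step left them, time stands still between calls to the robot, and variables do not carry over. Pictures are saved under pics/ and viewed, and the job is handed in when it is done.

```bash
mkdir -p pics; python3 - <<'E'
from workcell import bot
import cv2,numpy as np,pickle
o=bot.get_obs();print(o['clock'],o['eef_pos'],o['tool_rot'],o['grip_width'],bot.pinch_z)
D={}
for n in ("scene","top"):
    c=bot.get_calibration(n);p,d=bot.camera(n);D[n]=(p,d,c);cv2.imwrite(f"pics/{n}0.png",p);print(n,c)
pickle.dump(D,open('v0.pkl','wb'))
E
```

```text
0.0 [0.12875625 0.48250124 0.23043462] [ 7.93041850e-01  6.09166296e-01 -8.11778452e-04  6.24270009e-04] 0.08549774019518622 0.0187
scene {'vfov': 55.71764921294123, 'cx': 276.6428940999035, 'cy': 208.4436691597384, 'R': array([[ 0.77462635, -0.63228424,  0.01306318],
       [-0.44743639, -0.5625288 , -0.69524242],
       [ 0.44693925,  0.53270816, -0.71865661]]), 't': array([-0.22511672,  0.45196838,  0.52643171])}
top {'vfov': 45.09222493089986, 'cx': 280.145435782246, 'cy': 216.97025502277833, 'R': array([[ 0.00796   , -0.99995939, -0.00422622],
       [-0.99516428, -0.00750791, -0.0979372 ],
       [ 0.0979015 ,  0.00498536, -0.99518362]]), 't': array([0.303765  , 0.49839204, 1.19115062])}
```

View pics/scene0.png

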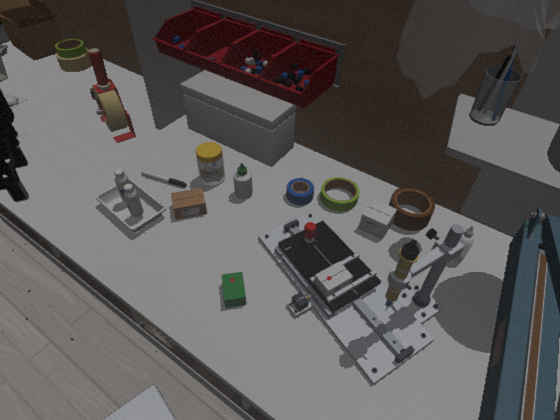

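View pics/top0.png

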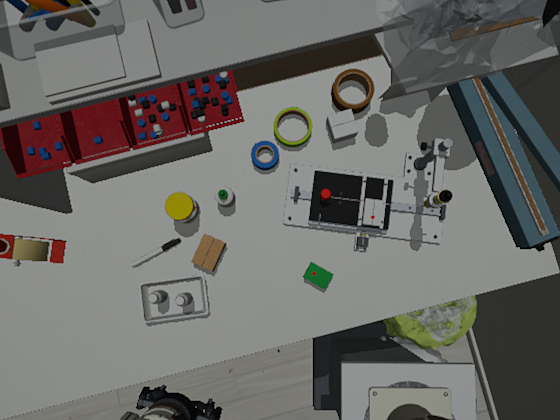

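```bash
cat > h.py <<'E'
import numpy as np,cv2
def f(c,h=420): return h/2/np.tan(np.radians(c['vfov']/2))
def ray(c,u,v,z):
    d=np.array([(u-c['cx'])/f(c),(v-c['cy'])/f(c),1.]);R=np.array(c['R']);t=np.array(c['t'])
    o=-R.T@t;w=R.T@d;return o+w*(z-o[2])/w[2]
def proj(c,X):
    p=np.array(c['R'])@np.array(X)+np.array(c['t']);return c['cx']+f(c)*p[0]/p[2],c['cy']+f(c)*p[1]/p[2]
E
python3 - <<'E'
import pickle,cv2,numpy as np
from h import *
D=pickle.load(open('v0.pkl','rb'))
for n,(x0,y0,x1,y1) in (("top",(270,130,470,260)),("scene",(250,200,450,380))):
    p,d,c=D[n]; k=4 if n=="top" else 3
    cv2.imwrite(f'pics/{n}0c.png',cv2.resize(p[y0:y1,x0:x1],None,fx=k,fy=k,interpolation=cv2.INTER_CUBIC))
    b,g,r=[p[...,i].astype(int) for i in range(3)]
    m=((r>110)&(g<60)&(b<60)).astype(np.uint8)
    N,L,S,C=cv2.connectedComponentsWithStats(m)
    for s,cc in zip(S[1:],C[1:]):
        if x0<cc[0]<x1 and y0<cc[1]<y1: print(n,s,cc,ray(c,*cc,.07).round(4),ray(c,*cc,.086).round(4))
E
```

```text
top [321 189  10   9  72] [325.41666667 193.09722222] [0.5482 0.2026 0.07  ] [0.5458 0.2039 0.086 ]
top [371 216   3   3   6] [372.16666667 216.83333333] [0.4935 0.0945 0.07  ] [0.4919 0.0973 0.086 ]
scene [306 222  10   8  53] [310.30188679 225.66037736] [0.5539 0.2119 0.07  ] [0.5434 0.2022 0.086 ]
scene [328 277   3   3   8] [328.875 277.875] [0.4924 0.0935 0.07  ] [0.4834 0.0868 0.086 ]
```

View pics/top0c.png

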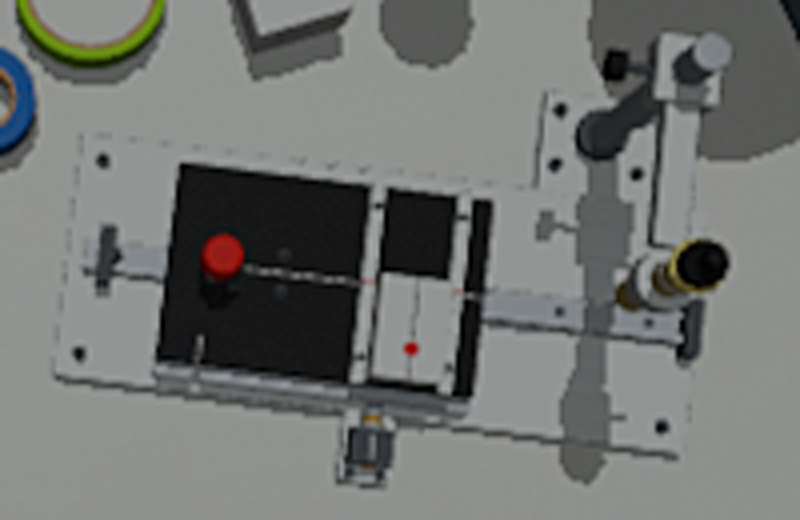

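View pics/scene0c.png

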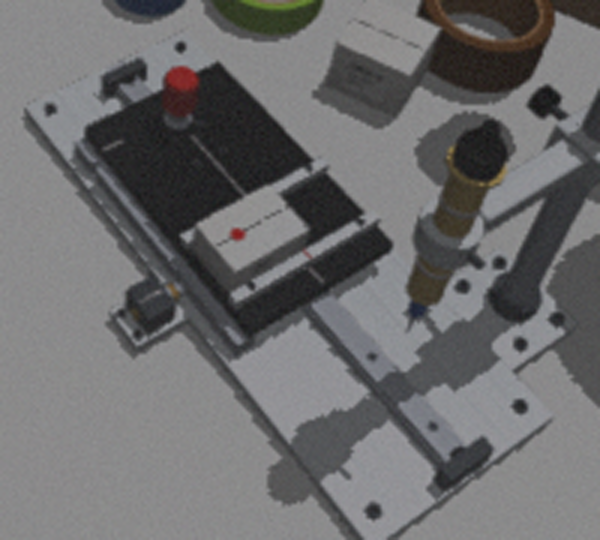

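```bash
python3 - <<'E'
import pickle,cv2,numpy as np
from h import *
D=pickle.load(open('v0.pkl','rb'))
p,d,c=D['top']
def T(u,v,z): return ray(c,270+(u+.5)/4-.5,130+(v+.5)/4-.5,z)
def ang(a,b):
    e=a-b; return np.degrees(np.arctan2(e[0],e[1]))
pts={'basefront':(T(55,378,.012),T(678,456,.012)),'centre':(T(248,268,.04),T(365,282,.04)),
'ticks':(T(368,283,.05),T(458,293,.05)),'carrback':(T(182,165,.04),T(372,186,.04)),'carrleft':(T(182,165,.04),T(158,362,.04)),'fence1':(T(384,188,.05),T(365,382,.05)),'fence2':(T(470,195,.05),T(450,392,.05))}
for k,(a,b) in pts.items(): print(k,a.round(4),b.round(4),'ang y',ang(a,b).round(2), 'ang x',np.degrees(np.arctan2(-(a-b)[1],(a-b)[0])).round(2))
s,cs=D['scene'][0],D['scene'][2]
def S(u,v,z): return ray(cs,250+(u+1)/3-1+.33,200+(v+1)/3-1+.33,z)
for k,q in {'centre':(S(195,135,.04),S(245,193,.04)),'tick':(S(308,254,.05),)}.items(): print(k,[x.round(4) for x in q])
# two-view triangulation of needle tip impossible from top; print scene tip at z .078
print('tip scene',S(408,328,.078))
def f2(u,v): return
E
```

```text
basefront [0.4799 0.2997 0.012 ] [ 0.4355 -0.0767  0.012 ] ang y 6.73 ang x -83.27
centre [0.5442 0.1852 0.04  ] [0.5363 0.1156 0.04  ] ang y 6.47 ang x -83.53
ticks [0.5344 0.1154 0.05  ] [0.5288 0.0624 0.05  ] ang y 5.98 ang x -84.02
carrback [0.6061 0.2246 0.04  ] [0.5942 0.111  0.04  ] ang y 5.99 ang x -84.01
carrleft [0.6061 0.2246 0.04  ] [0.4876 0.2387 0.04  ] ang y 96.78 ang x 6.78
fence1 [0.5913 0.1055 0.05  ] [0.4758 0.1177 0.05  ] ang y 96.0 ang x 6.0
fence2 [0.5874 0.0546 0.05  ] [0.4702 0.0678 0.05  ] ang y 96.44 ang x 6.44
centre [array([0.5445, 0.1848, 0.04  ]), array([0.5367, 0.127 , 0.04  ])]
tick [array([0.5284, 0.0632, 0.05  ])]
tip scene [ 0.51988619 -0.01825069  0.078     ]
```

```bash
python3 -m inch '[[0,0,0,0,0,0.046,-1],[0,0,0,0,0,0.046,-1],[0,0,0,0,0,0.046,-1],[0,0,0,0,0,0.046,-1],[0,0,0,0,0,0.046,-1],[0,0,0,0,0,0.046,-1],[0,0,0,0,0,0.046,-1],[0,0,0,0,0,0.046,-1]]'
cat > rel.py <<'E'
# usage: rel.py x y z angle -> tool-axis shift in units, turn in units
import sys,numpy as np
from workcell import bot
from scipy.spatial.transform import Rotation as Ro
o=bot.get_obs();R=Ro.from_quat(o['tool_rot']).as_matrix()
t=np.array([float(v) for v in sys.argv[1:4]])
a=np.degrees(np.arctan2(R[1,0],R[0,0]))
print('clock',o['clock'],'pos',o['eef_pos'].round(4),'ang',a.round(2),'tilt',R[:,2].round(4),'F',o['ft_force'].round(1),'w',round(o['grip_width'],4),'j',np.round(o['joint_pos'],2))
print('shift units',(R.T@(t-o['eef_pos'])/.025).round(3),'turn z units',round((a-float(sys.argv[4]))/180,4))
E
python3 rel.py .505 .092 .16 -6.5
```

```text
clock: 0.9
eef_pos: [0.1288, 0.4827, 0.2307]
tool_rot: [0.997, 0.074, -0.0, 0.001]
ft_force: [0.0, 0.2, 0.4]
grip_width: 0.0853
clock 0.9 pos [0.1288 0.4827 0.2307] ang 8.47 tilt [-3.0e-04 -1.3e-03 -1.0e+00] F [0.  0.2 0.4] w 0.0853 j [ 1.31  0.24  0.    1.34 -0.    2.73]
shift units [12.581 17.671  2.845] turn z units 0.0832
```

```bash
python3 -m inch '[[0.7,1,0,0,0,0,-1],[0.7,1,0,0,0,0,-1],[0.7,1,0,0,0,0,-1],[0.7,1,0,0,0,0,-1],[0.7,1,0,0,0,0,-1],[0.7,1,0,0,0,0,-1],[0.7,1,0,0,0,0,-1],[0.7,1,0,0,0,0,-1]]'
python3 -m inch '[[0.7,1,0,0,0,0,-1],[0.7,1,0,0,0,0,-1],[0.7,1,0,0,0,0,-1],[0.7,1,0,0,0,0,-1],[0.7,1,0,0,0,0,-1],[0.7,1,0,0,0,0,-1],[0,0,0,0,0,0.0416,-1],[0,0,0,0,0,0.0416,-1]]'
python3 rel.py .505 .092 .16 -6.5
```

```text
clock: 1.7
eef_pos: [0.2984, 0.3057, 0.231]
tool_rot: [0.997, 0.077, -0.0, 0.0]
ft_force: [0.1, 1.2, -0.7]
grip_width: 0.0853
clock: 2.5
eef_pos: [0.425, 0.1737, 0.2307]
tool_rot: [0.998, -0.058, -0.001, 0.0]
ft_force: [-0.3, 0.5, -1.3]
grip_width: 0.0855
clock 2.5 pos [0.425  0.1737 0.2307] ang -6.6 tilt [-1.3e-03 -5.0e-04 -1.0e+00] F [-0.3  0.5 -1.3] w 0.0855 j [ 0.39  0.16 -0.1   1.31  0.    2.07]
shift units [3.558 2.878 2.825] turn z units -0.0006
```

Now move above the carton, staying at about 0.19 m height, and look with the wrist camera.

```bash
python3 -m inch '[[0.6,0.5,0.3,0,0,0,-1],[0.6,0.5,0.3,0,0,0,-1],[0.6,0.5,0.3,0,0,0,-1],[0.6,0.5,0.3,0,0,0,-1],[0.6,0.45,0.3,0,0,0,-1],[0.55,0.4,0.3,0,0,0,-1],[0,0,0,0,0,0,-1],[0,0,0,0,0,0,-1]]'
python3 rel.py .505 .092 .06 -6.5
python3 - <<'E'
from workcell import bot
import cv2,pickle
c=bot.get_calibration('wrist');p,d=bot.camera('wrist');pickle.dump((p,d,c),open('w1.pkl','wb'));cv2.imwrite('pics/w1.png',p);print(c)
E
```

```text
clock: 3.3
eef_pos: [0.5049, 0.0943, 0.1858]
tool_rot: [0.999, -0.054, -0.001, -0.0]
ft_force: [0.4, -0.2, -0.7]
grip_width: 0.0854
clock 3.3 pos [0.5049 0.0943 0.1858] ang -6.19 tilt [-1.6e-03  1.0e-04 -1.0e+00] F [ 0.4 -0.2 -0.7] w 0.0854 j [ 0.18  0.29 -0.05  1.23  0.    1.86]
shift units [0.021 0.09  5.031] turn z units 0.0017
{'vfov': 58.66921438423363, 'cx': 277.734110621363, 'cy': 213.81423382783686, 'R': array([[ 0.99419575, -0.10755716, -0.00250378],
       [-0.10133934, -0.94402925,  0.31390939],
       [-0.03612684, -0.31183365, -0.94944964]]), 't': array([-0.48991915,  0.11412306,  0.38441331])}
```

View pics/w1.png

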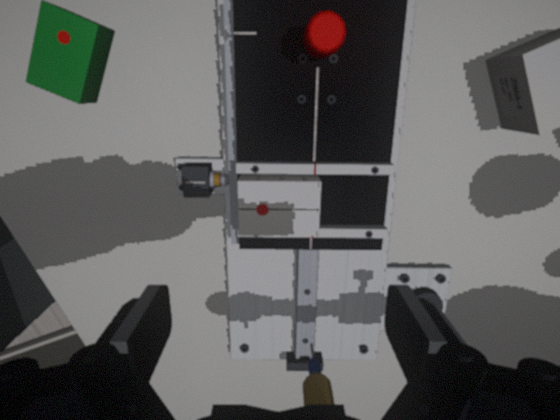

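```bash
python3 - <<'E'
import pickle,cv2,numpy as np
from h import *
p,d,c=pickle.load(open('w1.pkl','rb'))
cv2.imwrite('pics/w1c.png',cv2.resize(p[140:260,170:400],None,fx=3.4,fy=3.4,interpolation=cv2.INTER_CUBIC))
b,g,r=[p[...,i].astype(int) for i in range(3)]
m=((r>90)&(g<.55*r)&(b<.55*r)).astype(np.uint8)
N,L,S,C=cv2.connectedComponentsWithStats(m)
for s,cc in zip(S[1:],C[1:]):
    if s[4]>3: print(s,cc.round(1),[ray(c,*cc,z).round(4)[:2] for z in (.05,.07,.086)])
E
```

```text
[ 308   11   38   41 1188] [326.5  31.1] [array([0.5486, 0.2091]), array([0.546 , 0.2066]), array([0.5439, 0.2047])]
[ 58  31  12  13 124] [63.3 36.9] [array([0.371 , 0.2248]), array([0.3812, 0.2212]), array([0.3893, 0.2183])]
```

View pics/w1c.png

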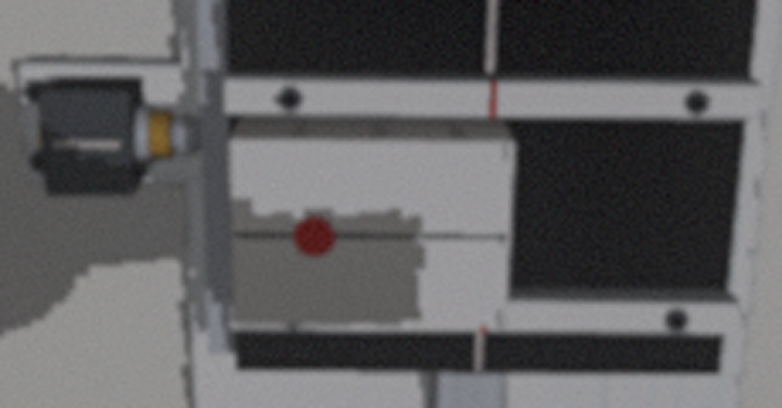

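```bash
python3 - <<'E'
import pickle,numpy as np
from h import *
p,d,c=pickle.load(open('w1.pkl','rb'))
W=lambda u,v,z: ray(c,170+(u+.5)/3.4-.5,140+(v+.5)/3.4-.5,z)[:2]
sp=W(314,236,.07);t1=W(492,100,.05);t2=W(483,328,.05)
c1=W(510,236,.07);c2=W(228,236,.07)
e=(t1-t2)/np.linalg.norm(t1-t2);X=np.array([e[1],-e[0]])
print(sp,t1,t2,np.degrees(np.arctan2(e[0],e[1])),'spot x rel',(sp-(t1+t2)/2)@X,'ends',c1,c2,'len',np.linalg.norm(c1-c2))
E
```

```text
[0.49177736 0.09502174] [0.53320084 0.11599187] [0.52692037 0.06207649] 6.644306770029741 spot x rel -0.03871891553941006 ends [0.53326401 0.09056677] [0.47356342 0.09697762] len 0.06004381835187156
```

```bash
python3 -m inch '[[-0.05,0.04,0.7,0,0,0.001,-1],[0,0,0.7,0,0,0,-1],[0,0,0.7,0,0,0,-1],[0,0,0.7,0,0,0,-1],[0,0,0.7,0,0,0,-1],[0,0,0.6,0,0,0,-1],[0,0,0.5,0,0,0,-1],[0,0,0,0,0,0,-1]]'
python3 rel.py .5035 .093 .044 -6.5
```

```text
clock: 4.15
eef_pos: [0.5021, 0.094, 0.0701]
tool_rot: [0.999, -0.055, -0.002, 0.0]
ft_force: [-0.1, 0.3, -0.7]
grip_width: 0.0854
clock 4.15 pos [0.5021 0.094  0.0701] ang -6.26 tilt [-3.3e-03 -4.0e-04 -1.0e+00] F [-0.1  0.3 -0.7] w 0.0854 j [ 0.19  0.39 -0.23  0.95  0.    1.87]
shift units [0.062 0.035 1.045] turn z units 0.0013
```

```bash
python3 -m inch '[[0.06,0.035,0.5,0,0,0.001,-1],[0,0,0.5,0,0,0,-1],[0,0,0,0,0,0,-1],[0,0,0,0,0,0,-0.7],[0,0,0,0,0,0,-0.5],[0,0,0,0,0,0,-0.3],[0,0,0,0,0,0,0],[0,0,0,0,0,0,0]]'
python3 rel.py .5035 .093 .044 -6.5
python3 - <<'E'
from workcell import bot
import cv2,pickle
c=bot.get_calibration('wrist');p,d=bot.camera('wrist');pickle.dump((p,d,c),open('w2.pkl','wb'));cv2.imwrite('pics/w2.png',p)
c=bot.get_calibration('scene');p,d=bot.camera('scene');cv2.imwrite('pics/s2.png',cv2.resize(p[180:380,240:440],None,fx=3,fy=3))
E
```

```text
clock: 4.95
eef_pos: [0.5061, 0.0927, 0.0472]
tool_rot: [0.998, -0.057, 0.001, -0.0]
ft_force: [0.1, -0.5, 4.7]
grip_width: 0.0587
clock 4.95 pos [0.5061 0.0927 0.0472] ang -6.52 tilt [ 1.8e-03  4.0e-04 -1.0e+00] F [ 0.1 -0.5  4.7] w 0.0587 j [ 0.18  0.42 -0.25  0.89  0.    1.87]
shift units [-0.105 -0.001  0.127] turn z units -0.0001
```

View pics/w2.png

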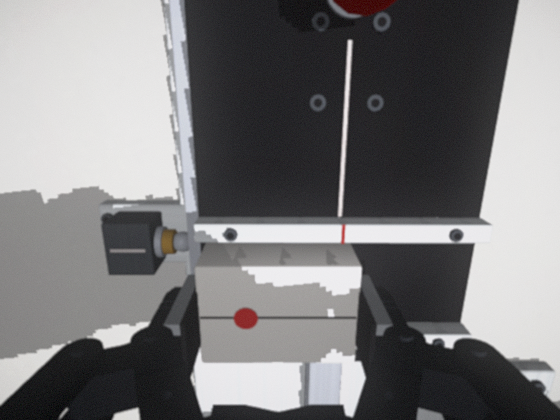

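View pics/s2.png

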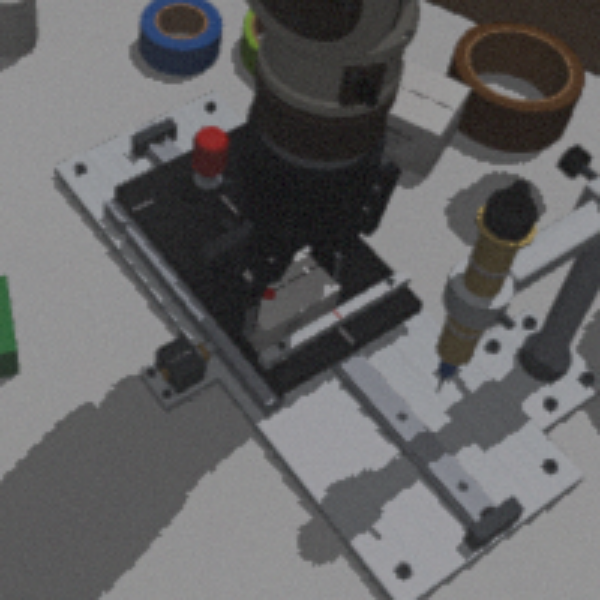

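```bash
python3 - <<'E'
import pickle,numpy as np,cv2
from h import *
p,d,c=pickle.load(open('w2.pkl','rb'))
b,g,r=[p[...,i].astype(int) for i in range(3)]
m=((r>90)&(g<.6*r)&(b<.6*r)).astype(np.uint8)
N,L,S,C=cv2.connectedComponentsWithStats(m)
for s,cc in zip(S[1:],C[1:]):
    if s[4]>3: print(s,cc.round(1))
sp=ray(c,245.5,318,.07);t1=ray(c,343,233,.05);l=ray(c,349.5,42,.04);l2=ray(c,341,214,.04)
a=np.radians(6.5);X=np.array([np.cos(a),-np.sin(a),0])
print(sp,t1,l,l2,(sp-t1)@X,(sp-l2)@X,(sp-l)@X)
E
```

```text
[342 225   3  19  38] [342.8 234. ]
[234 308  24  21 371] [245.3 318.1]
[0.49286755 0.09506852 0.07      ] [0.53360013 0.11655313 0.05      ] [0.54179154 0.18699023 0.04      ] [0.53469683 0.1211504  0.04      ] -0.038038624126848 -0.038607847074225446 -0.03820366853369355
```

```bash
python3 -m inch '[[0.2,0,0,0,0,0,0],[0.2,0,0,0,0,0,0],[0.25,0,0,0,0,0,0],[0.25,0,0,0,0,0,0],[0.25,0,0,0,0,0,0],[0.2,0,0,0,0,0,0],[0.1,0,0,0,0,0,0],[0,0,0,0,0,0,0]]'
cat > look.py <<'E'
import sys,pickle,numpy as np,cv2
from h import *
from workcell import bot
n=sys.argv[1]
c=bot.get_calibration('wrist');p,d=bot.camera('wrist');pickle.dump((p,d,c),open(n+'.pkl','wb'));cv2.imwrite(f'pics/{n}.png',p)
b,g,r=[p[...,i].astype(int) for i in range(3)]
m=((r>90)&(g<.6*r)&(b<.6*r)).astype(np.uint8)
N,L,S,C=cv2.connectedComponentsWithStats(m)
for s,cc in zip(S[1:],C[1:]):
    if s[4]>3: print(s,cc.round(1),[ray(c,*cc,z).round(4)[:2] for z in (.05,.07,.086)])
E
python3 rel.py .5415 .088 .047 -6.5; python3 look.py w3
```

```text
clock: 5.85
eef_pos: [0.5393, 0.0889, 0.0472]
tool_rot: [0.998, -0.057, -0.002, -0.0]
ft_force: [-7.8, 0.9, 12.2]
grip_width: 0.0588
clock 5.85 pos [0.5393 0.0889 0.0472] ang -6.48 tilt [-0.0035  0.001  -1.    ] F [-7.8  0.9 12.2] w 0.0588 j [ 0.16  0.48 -0.15  0.94  0.    1.85]
shift units [0.09  0.024 0.009] turn z units 0.0001
[259 225   2  19  37] [259.5 234.2] [array([0.5336, 0.116 ]), array([0.5356, 0.1236]), array([0.5372, 0.1297])]
[233 308  25  21 373] [245.1 318. ] [array([0.5224, 0.0781]), array([0.526 , 0.0912]), array([0.5289, 0.1016])]
```

View pics/w3.png

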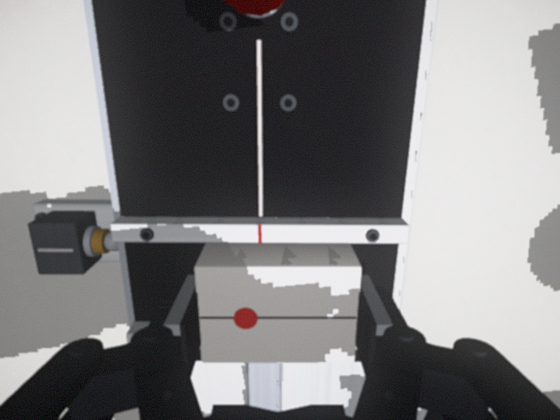

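```bash
python3 -m inch '[[0,0,-0.03,0,0,0,0],[0.1,0,-0.02,0,0,0,0],[0.1,0,0,0,0,0,0],[0,0,0,0,0,0,0],[0,0,0,0,0,0,0],[0,0,0,0,0,0,0],[0,0,0,0,0,0,0],[0,0,0,0,0,0,0]]'
python3 rel.py .5415 .088 .047 -6.5; python3 look.py w4
python3 - <<'E'
import pickle,numpy as np
from h import *
p,d,c=pickle.load(open('w4.pkl','rb'));import cv2
cv2.imwrite('pics/w4c.png',cv2.resize(p[190:370,170:390],None,fx=3.5,fy=3.5))
E
```

```text
clock: 6.7
eef_pos: [0.5462, 0.0878, 0.0475]
tool_rot: [0.998, -0.057, -0.0, 0.0]
ft_force: [-0.1, 0.0, -0.6]
grip_width: 0.0588
clock 6.7 pos [0.5462 0.0878 0.0475] ang -6.52 tilt [-3.e-04 -0.e+00 -1.e+00] F [-0.1  0.  -0.6] w 0.0588 j [ 0.16  0.49 -0.14  0.94  0.    1.84]
shift units [-0.186  0.014  0.019] turn z units -0.0001
[241 224   3  19  41] [242. 233.] [array([0.5335, 0.1162]), array([0.5365, 0.1237]), array([0.5388, 0.1297])]
[234 308  24  21 372] [245.4 318. ] [array([0.5293, 0.0769]), array([0.5329, 0.09  ]), array([0.5357, 0.1005])]
```

View pics/w4.png

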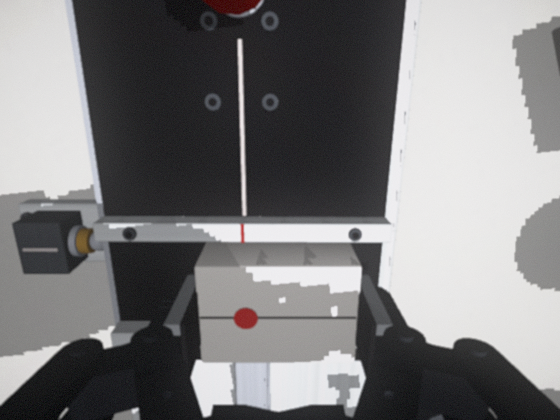

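```bash
python3 -m inch '[[-0.05,0,0,0,0,0,0],[-0.04,0,0,0,0,0,0],[0,0,0,0,0,0,0],[0,0,0,0,0,0,0],[0,0,0.02,0,0,0,0],[0,0,0,0,0,0,0],[0,0,0,0,0,0,0],[0,0,0,0,0,0,0]]'
python3 rel.py .5415 .088 .047 -6.5; python3 look.py w5
python3 - <<'E'
import pickle,numpy as np
from h import *
a=np.radians(6.5);X=np.array([np.cos(a),-np.sin(a),0])
p,d,c=pickle.load(open('w4.pkl','rb'))
print([((ray(c,245.4,318,.07)-q)@X).round(4) for q in (ray(c,242,233,.05),ray(c,240,40,.04),ray(c,243.5,212,.04))])
E
```

```text
clock: 7.55
eef_pos: [0.5442, 0.0881, 0.0472]
tool_rot: [0.998, -0.057, 0.0, -0.0]
ft_force: [-0.9, -1.3, 1.6]
grip_width: 0.0589
clock 7.55 pos [0.5442 0.0881 0.0472] ang -6.52 tilt [ 2.e-04  1.e-04 -1.e+00] F [-0.9 -1.3  1.6] w 0.0589 j [ 0.16  0.49 -0.15  0.94  0.    1.85]
shift units [-0.105  0.016  0.008] turn z units -0.0001
[246 224   3  19  39] [247.1 233.2] [array([0.5336, 0.1163]), array([0.5362, 0.1238]), array([0.5383, 0.1298])]
[234 308  24  21 376] [245.3 318.1] [array([0.5273, 0.0774]), array([0.5309, 0.0905]), array([0.5337, 0.101 ])]
[np.float64(0.0023), np.float64(0.0018), np.float64(0.0024)]
```

```bash
python3 -m inch '[[0,0,0,0,0,0,-0.4],[0,0,0,0,0,0,-0.6],[0,0,0,0,0,0,-1],[0,0,0,0,0,0,-1],[0,0,-0.3,0,0,0,-1],[0,0,-0.7,0,0,0,-1],[0,0,-1,0,0,0,-1],[0,0,-1,0,0,0,-1]]'
python3 -m inch '[[0,-0.3,-1,0,0,0,-1],[0,-0.3,-1,0,0,0,-1],[0,-0.3,-0.5,0,0,0,-1],[0,-0.3,0,0,0,0,-1],[0,0,0,0,0,0,-1],[0,0,0,0,0,0,-1],[0,0,0,0,0,0,-1],[0,0,0,0,0,0,-1]]'
python3 rel.py .5455 .2035 .052 -6.5; python3 look.py w6
```

```text
clock: 8.4
eef_pos: [0.5438, 0.0881, 0.1231]
tool_rot: [0.998, -0.057, -0.0, 0.0]
ft_force: [0.7, 0.1, -0.0]
grip_width: 0.0856
clock: 9.2
eef_pos: [0.5469, 0.1175, 0.1836]
tool_rot: [0.998, -0.057, -0.001, 0.0]
ft_force: [-1.1, 0.0, -0.1]
grip_width: 0.0857
clock 9.2 pos [0.5469 0.1175 0.1836] ang -6.54 tilt [-1.9e-03 -5.0e-04 -1.0e+00] F [-1.1  0.  -0.1] w 0.0857 j [ 0.21  0.38  0.08  1.27 -0.    1.9 ]
shift units [-0.439 -3.416  5.262] turn z units -0.0002
[ 242   61   38   40 1171] [259.9  80.3] [array([0.5427, 0.206 ]), array([0.5436, 0.2055]), array([0.5444, 0.205 ])]
[ 10  73  12  12 118] [15.4 78.6] [array([0.3739, 0.2264]), array([0.3871, 0.2244]), array([0.3976, 0.2227])]
[257 241  12  11  91] [262.5 245.8] [array([0.5288, 0.0821]), array([0.5307, 0.0905]), array([0.5322, 0.0972])]
```

View pics/w6.png

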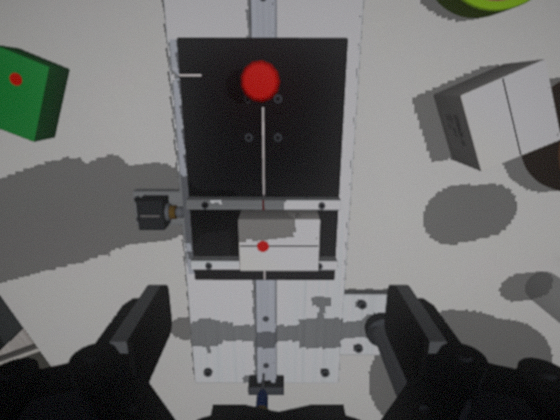

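```bash
python3 - <<'E'
import pickle,cv2
p,d,c=pickle.load(open('w6.pkl','rb'))
cv2.imwrite('pics/w6c.png',cv2.resize(p[190:290,210:310],None,fx=6,fy=6,interpolation=cv2.INTER_CUBIC))
E
```

```text
(no output)
```

View pics/w6c.png

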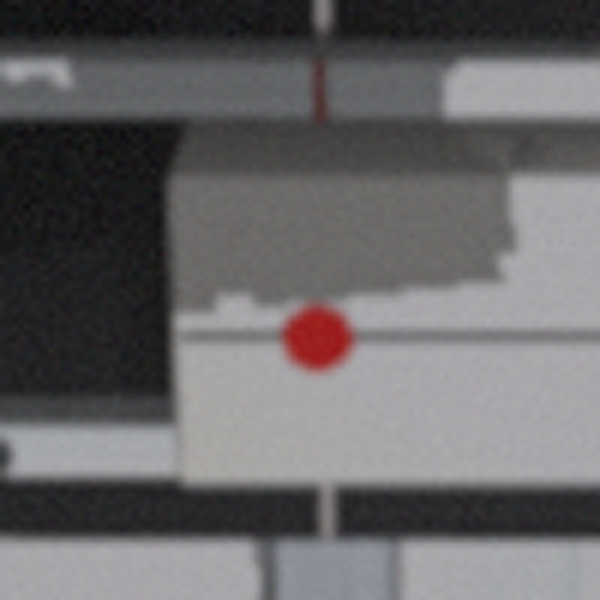

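```bash
python3 - <<'E'
import pickle,numpy as np
from h import *
p,d,c=pickle.load(open('w6.pkl','rb'))
W=lambda u,v,z: ray(c,210+(u+.5)/6-.5,190+(v+.5)/6-.5,z)
a=np.radians(6.5);X=np.array([np.cos(a),-np.sin(a),0])
sp=W(317.5,338,.07);T=W(320,90,.05);A=W(322,12,.04);B=W(328,510,.04)
e=A-B
print('ang',np.degrees(np.arctan2(e[0],e[1])),[((sp-q)@X*1000).round(2) for q in(T,A,B)],sp,T)
for n in('w3','w4','w5'):
  p,d,c=pickle.load(open(n+'.pkl','rb'))
  print(n)
E
```

```text
ang 6.5518192248542535 [np.float64(0.16), np.float64(0.21), np.float64(0.27)] [0.53065945 0.09040371 0.07      ] [0.53343584 0.11622078 0.05      ]
w3
w4
w5
```

```bash
python3 rel.py .5442 .2046 .053 -6.5; python3 -m inch '[[-0.1,-0.7,0,0,0,0,-1],[-0.1,-0.7,0,0,0,0,-1],[-0.1,-0.7,0,0,0,0,-1],[-0.1,-0.7,0.3,0,0,0,-1],[-0.1,-0.6,0.5,0,0,0,-1],[0,-0.05,0.7,0,0,0,-1],[0,0,0.7,0,0,0,-1],[0,0,0.7,0,0,0,-1]]'
python3 rel.py .5442 .2046 .053 -6.5; python3 look.py w7
```

```text
clock 9.25 pos [0.5471 0.1175 0.1838] ang -6.55 tilt [-1.5e-03 -4.0e-04 -1.0e+00] F [ 0.6 -0.2  0.5] w 0.0852 j [ 0.21  0.38  0.08  1.27 -0.    1.9 ]
shift units [-0.504 -3.452  5.23 ] turn z units -0.0003
clock: 10.05
eef_pos: [0.544, 0.2057, 0.11]
tool_rot: [0.998, -0.056, -0.001, 0.0]
ft_force: [0.1, -0.0, -0.3]
grip_width: 0.0853
clock 10.05 pos [0.544  0.2057 0.11  ] ang -6.47 tilt [-1.5e-03 -7.0e-04 -1.0e+00] F [ 0.1 -0.  -0.3] w 0.0853 j [ 0.36  0.48  0.03  1.12 -0.    2.05]
shift units [0.016 0.042 2.278] turn z units 0.0002
[293 243   5   6  18] [294.8 245.2] [array([0.5518, 0.1996]), array([0.5518, 0.2082]), array([0.5518, 0.2151])]
[ 261  245   41   38 1181] [280.2 263.2] [array([0.542, 0.189]), array([0.543 , 0.1986]), array([0.5438, 0.2064])]
```

View pics/w7.png

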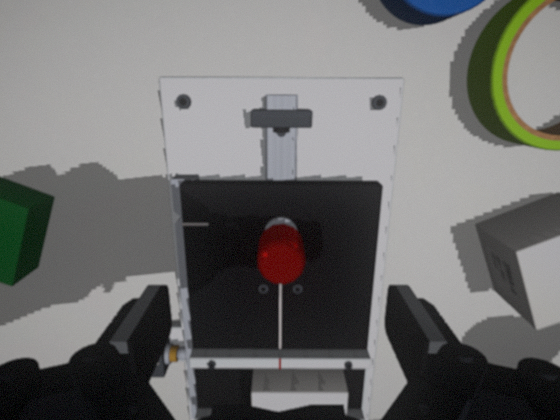

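```bash
python3 -m inch '[[0,0.03,0.6,0,0,0,-1],[0,0,0.6,0,0,0,-1],[0,0,0.5,0,0,0,-1],[0,0,0.3,0,0,0,-1],[0,0,0,0,0,0,-1],[0,0,0,0,0,0,-1],[0,0,0,0,0,0,-1],[0,0,0,0,0,0,-0.3]]'
python3 rel.py .5440 .2046 .053 -6.5
```

```text
clock: 10.9
eef_pos: [0.5454, 0.2045, 0.0629]
tool_rot: [0.998, -0.057, 0.001, -0.0]
ft_force: [-0.3, 0.6, 0.3]
grip_width: 0.0738
clock 10.9 pos [0.5454 0.2045 0.0629] ang -6.52 tilt [ 1.5e-03  6.0e-04 -1.0e+00] F [-0.3  0.6  0.3] w 0.0738 j [ 0.36  0.52 -0.04  1.01 -0.    2.04]
shift units [-0.056  0.001  0.397] turn z units -0.0001
```

```bash
python3 -m inch '[[-0.05,0,0.2,0,0,0,-0.3],[0,0,0.2,0,0,0,-0.3],[0,0,0,0,0,0,-0.1],[0,0,0,0,0,0,0.1],[0,0,0,0,0,0,0.3],[0,0,0,0,0,0,1],[0,0,0,0,0,0,1],[0,0,0,0,0,0,1]]'
python3 rel.py .5440 .2046 .053 -6.5;  python3 look.py w8
```

```text
clock: 11.7
eef_pos: [0.5454, 0.2043, 0.0526]
tool_rot: [0.998, -0.057, 0.002, -0.0]
ft_force: [5.1, -1.0, -2.2]
grip_width: 0.0234
clock 11.7 pos [0.5454 0.2043 0.0526] ang -6.56 tilt [ 3.7e-03  1.0e-04 -1.0e+00] F [ 5.1 -1.  -2.2] w 0.0234 j [ 0.36  0.53 -0.05  0.99 -0.    2.04]
shift units [-0.058 -0.004 -0.015] turn z units -0.0003
[ 249  308   57   52 2110] [277.2 333.4] [array([0.541 , 0.1803]), array([0.5426, 0.1948]), array([0.5439, 0.2063])]
```

View pics/w8.png

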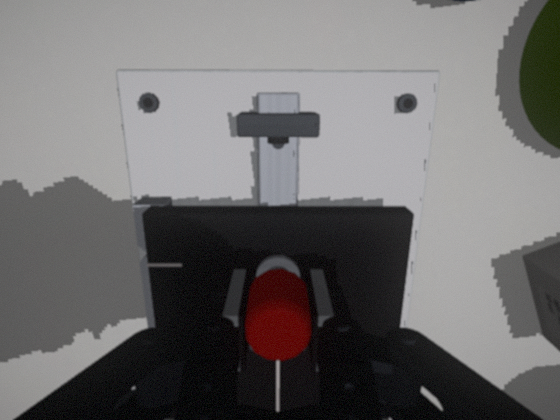

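```bash
python3 - <<'E'
import pickle,numpy as np,cv2
from h import *
a=np.radians(6.5);Y=np.array([np.sin(a),np.cos(a),0])
for n,cl in (('w1',(245,33)),('w6',(191,75)),('w7',(197,224))):
    p,d,c=pickle.load(open(n+'.pkl','rb'))
    bl={'w1':(195,182.3),'w6':(152,213.5),'w7':None}[n]
    L=ray(c,*cl,.04);print(n,'line y',L@Y, 'block', None if bl is None else ray(c,*bl,.032)@Y)
p,d,c=pickle.load(open('w6.pkl','rb'))
cv2.imwrite('pics/w6d.png',cv2.resize(p[180:240,120:200],None,fx=8,fy=8,interpolation=cv2.INTER_CUBIC))
D=pickle.load(open('v0.pkl','rb'));cs=D['scene'][2]
tip=ray(cs,250+(408+.5)/3-.5,200+(328+.5)/3-.5,.078);print('tip Y',tip@Y,'spot Y now',np.array([.5306,.0904,0])@Y)
E
```

```text
w1 line y 0.269720758080042 block 0.16047721491903452
w6 line y 0.2699558319639602 block 0.16262534439894735
w7 line y 0.27026057921011426 block None
tip Y 0.040711491458191806 spot Y now 0.14988452097841481
```

View pics/w6d.png

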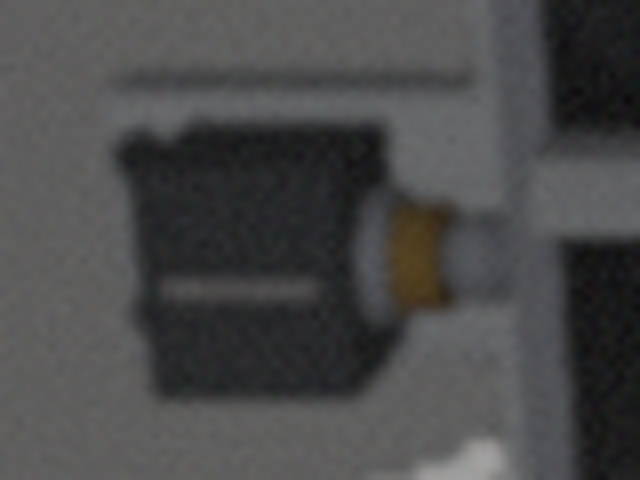

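```bash
python3 -m inch '[[-0.05,0.1,0,0,0,0,1],[0,0.25,0,0,0,0,1],[0,0.3,0,0,0,0,1],[0,0.3,0,0,0,0,1],[0,0.3,0,0,0,0,1],[0,0.3,0,0,0,0,1],[0,0.3,0,0,0,0,1],[0,0.2,0,0,0,0,1]]'
python3 rel.py .5330 .0961 .053 -6.5
```

```text
clock: 12.55
eef_pos: [0.5398, 0.1562, 0.0527]
tool_rot: [0.998, -0.056, 0.003, -0.003]
ft_force: [8.4, 6.0, -6.7]
grip_width: 0.0232
clock 12.55 pos [0.5398 0.1562 0.0527] ang -6.47 tilt [ 0.0062  0.0057 -1.    ] F [ 8.4  6.  -6.7] w 0.0232 j [ 0.28  0.49 -0.12  0.95  0.    1.96]
shift units [ 2.000e-03  2.417e+00 -2.800e-02] turn z units 0.0002
```

```bash
python3 -m inch '[[0.03,0.25,0.01,0,0,0,1],[0.03,0.25,0.01,0,0,0,1],[0,0.3,0,0,0,0,1],[0,0.3,0,0,0,0,1],[0,0.3,0,0,0,0,1],[0,0.3,0,0,0,0,1],[0,0.2,0,0,0,0,1],[0,0.1,0,0,0,0,1]]'
python3 rel.py .5330 .0958 .053 -6.5
```

```text
clock: 13.35
eef_pos: [0.5339, 0.1061, 0.0526]
tool_rot: [0.998, -0.056, 0.002, -0.003]
ft_force: [2.7, 6.7, -1.0]
grip_width: 0.023
clock 13.35 pos [0.5339 0.1061 0.0526] ang -6.46 tilt [ 0.0034  0.0053 -1.    ] F [ 2.7  6.7 -1. ] w 0.023 j [ 0.19  0.47 -0.16  0.94  0.    1.88]
shift units [ 0.01   0.412 -0.018] turn z units 0.0002
```

```bash
python3 -m inch '[[0.01,0.05,0,0,0,0,1],[0,0.05,0,0,0,0,1],[0,0.05,0,0,0,0,1],[0,0.04,0,0,0,0,1],[0,0.04,0,0,0,0,1],[0,0.02,0,0,0,0,1],[0,0,0,0,0,0,1],[0,0,0,0,0,0,1]]'
python3 rel.py .5330 .0958 .053 -6.5
python3 - <<'E'
from workcell import bot
import cv2,pickle
c=bot.get_calibration('scene');p,d=bot.camera('scene');pickle.dump((p,d,c),open('s9.pkl','wb'));cv2.imwrite('pics/s9.png',cv2.resize(p[220:370,270:470],None,fx=4,fy=4,interpolation=cv2.INTER_CUBIC))
E
```

```text
clock: 14.15
eef_pos: [0.533, 0.0983, 0.0526]
tool_rot: [0.998, -0.057, 0.001, -0.001]
ft_force: [2.3, 2.7, 3.7]
grip_width: 0.0232
clock 14.15 pos [0.533  0.0983 0.0526] ang -6.49 tilt [ 0.0027  0.0014 -1.    ] F [2.3 2.7 3.7] w 0.0232 j [ 0.18  0.46 -0.17  0.94  0.    1.87]
shift units [ 0.011  0.101 -0.017] turn z units 0.0
```

View pics/s9.png

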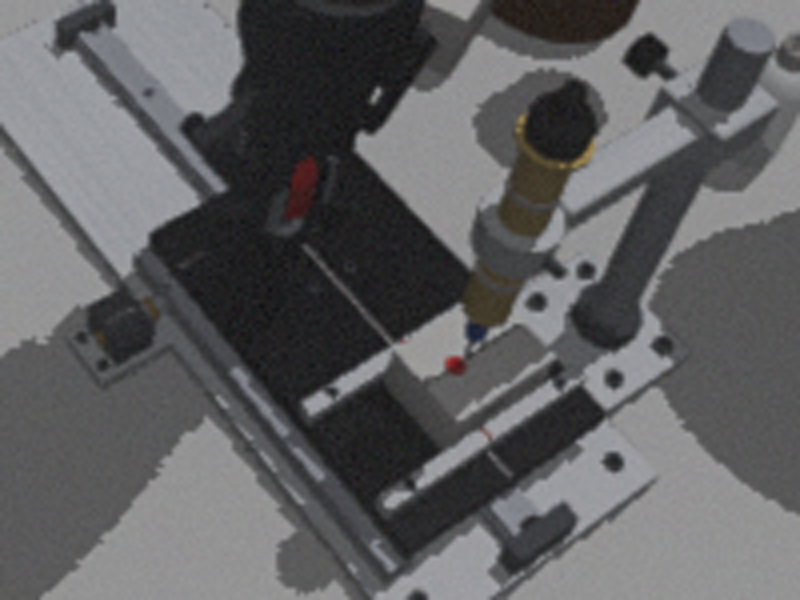

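```bash
python3 -m inch '[[0,0.02,0,0,0,0,1],[0,0.02,0,0,0,0,1],[0,0,0,0,0,0,1],[0,0,0,0,0,0,1],[0,0,0,0,0,0,1],[0,0,0,0,0,0,1],[0,0,0,0,0,0,1],[0,0,0,0,0,0,1]]'
python3 rel.py .5330 .0958 .053 -6.5
python3 -m inch '[[0,0.02,0,0,0,0,1],[0,0.02,0,0,0,0,1],[0,0,0,0,0,0,1],[0,0,0,0,0,0,1],[0,0,0,0,0,0,1],[0,0,0,0,0,0,1],[0,0,0,0,0,0,1],[0,0,0,0,0,0,1]]'
python3 rel.py .5330 .0958 .053 -6.5
```

```text
clock: 15.0
eef_pos: [0.5327, 0.0956, 0.0525]
tool_rot: [0.998, -0.057, 0.001, 0.001]
ft_force: [2.0, -0.5, 6.4]
grip_width: 0.0232
clock 15.0 pos [0.5327 0.0956 0.0525] ang -6.57 tilt [ 0.0022 -0.0015 -1.    ] F [ 2.  -0.5  6.4] w 0.0232 j [ 0.18  0.46 -0.17  0.94 -0.    1.86]
shift units [ 0.013 -0.01  -0.019] turn z units -0.0004
clock: 15.8
eef_pos: [0.5326, 0.0953, 0.0525]
tool_rot: [0.998, -0.057, 0.001, -0.0]
ft_force: [1.9, 0.7, 5.1]
grip_width: 0.0232
clock 15.8 pos [0.5326 0.0953 0.0525] ang -6.54 tilt [ 2.4e-03 -1.0e-04 -1.0e+00] F [1.9 0.7 5.1] w 0.0232 j [ 0.18  0.46 -0.17  0.94 -0.    1.86]
shift units [ 0.013 -0.02  -0.019] turn z units -0.0002
```

```bash
python3 - <<'E'
from workcell import bot
import cv2,pickle,numpy as np
from h import *
for n in('scene','top'):
    c=bot.get_calibration(n);p,d=bot.camera(n);pickle.dump((p,d,c),open(n+'10.pkl','wb'))
    x0,y0,x1,y1=(270,220,470,370) if n=='scene' else (290,140,470,260)
    cv2.imwrite(f'pics/{n}10.png',cv2.resize(p[y0:y1,x0:x1],None,fx=4,fy=4,interpolation=cv2.INTER_CUBIC))
    b,g,r=[p[...,i].astype(int) for i in range(3)]
    m=((r>100)&(g<.55*r)&(b<.55*r)).astype(np.uint8)
    N,L,S,C=cv2.connectedComponentsWithStats(m)
    for s,cc in zip(S[1:],C[1:]):
        if s[4]>2 and x0<cc[0]<x1 and y0<cc[1]<y1: print(n,s,cc.round(1),ray(c,*cc,.07).round(4))
E
python3 look.py w10
```

```text
[ 249  308   57   52 2002] [277.  333.2] [array([0.5281, 0.0715]), array([0.5298, 0.086 ]), array([0.5311, 0.0975])]
```

View pics/scene10.png

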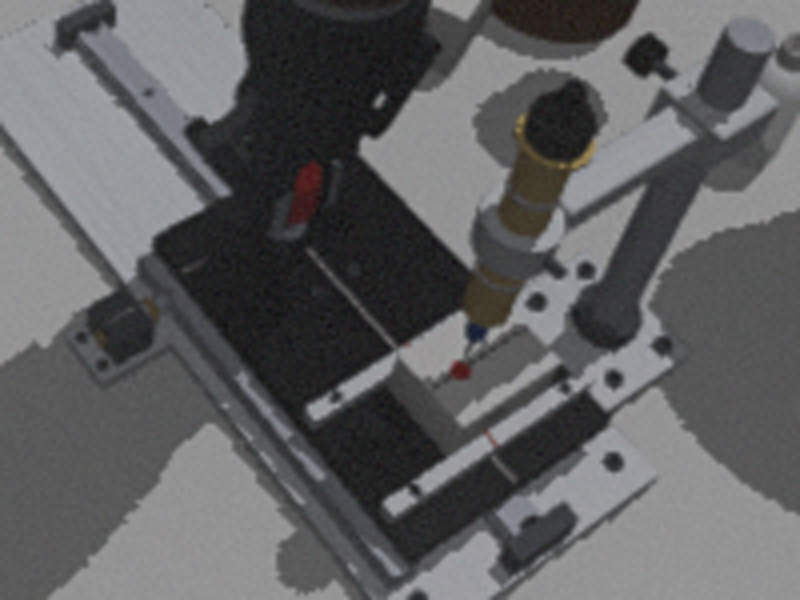

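View pics/w10.png

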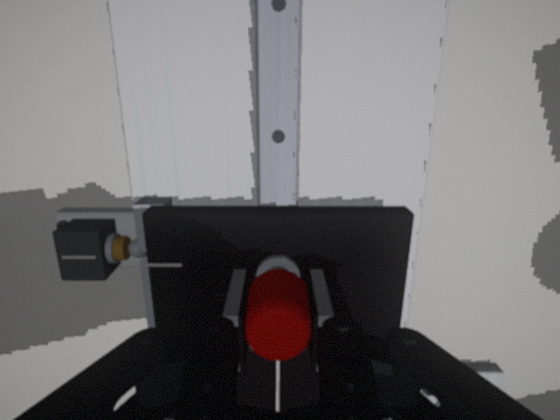

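View pics/top10.png

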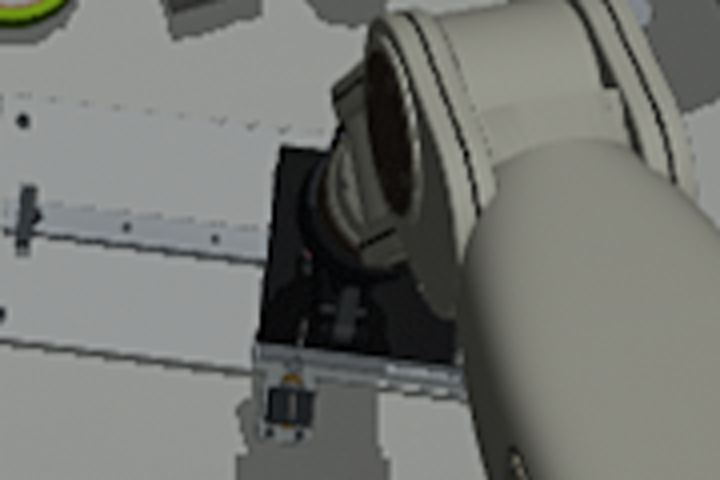

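```bash
python3 - <<'E'
import pickle,numpy as np,cv2
from h import *
a=np.radians(6.5);Y=np.array([np.sin(a),np.cos(a),0]);X=np.array([np.cos(a),-np.sin(a),0])
p,d,c=pickle.load(open('w10.pkl','rb'))
for zb in(.032,):
  B1=ray(c,79,257.2,zb);L=ray(c,166,265.3,.04);print('block',B1@Y,'line',L@Y)
p,d,c=pickle.load(open('scene10.pkl','rb'))
W=lambda u,v,z: ray(c,270+(u+.5)/4-.5,220+(v+.5)/4-.5,z)
sp=W(460,370,.07);
print('spot',sp)
for uv in((463,356),(466,352)):
  t=W(*uv,.078);print('tip-spot X,Y',(t-sp)@X,(t-sp)@Y)
cv2.imwrite('pics/s10c.png',cv2.resize(p[285:335,360:410],None,fx=12,fy=12,interpolation=cv2.INTER_CUBIC))
E
```

```text
block 0.16056433040624238 line 0.1601834069851324
spot [ 0.51856437 -0.01917634  0.07      ]
tip-spot X,Y 0.001290742241775226 0.0018751461416691801
tip-spot X,Y 0.003777678469615329 0.00261758865401314
```

View pics/s10c.png

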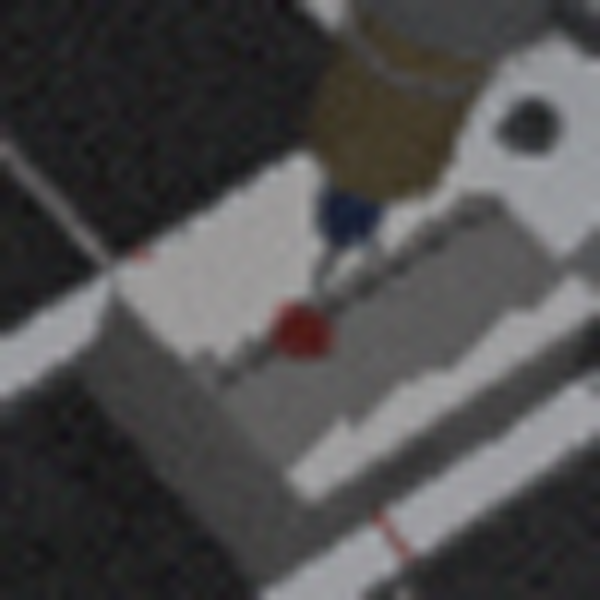

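```bash
python3 - <<'E'
import pickle,numpy as np
from h import *
p,d,c=pickle.load(open('scene10.pkl','rb'))
q=lambda u,v:(360+(u+.5)/12-.5,285+(v+.5)/12-.5)
inv=lambda P:((P[0]+.5-360)*12-.5,(P[1]+.5-285)*12-.5)
sp=ray(c,*q(303,330),.07)
for z in(.078,.09,.1): print(z,np.round(inv(proj(c,[sp[0],sp[1],z])),1))
print(np.round(inv(proj(c,[sp[0]+.0099,sp[1]-.0011,.07])),1))
E
python3 rel.py .5330 .0958 .053 -6.5
```

```text
0.078 [314.5 302. ]
0.09 [332.1 259.1]
0.1 [347.1 222.6]
[352.7 297.3]
clock 15.95 pos [0.5326 0.0954 0.0525] ang -6.54 tilt [ 2.4e-03 -1.0e-04 -1.0e+00] F [1.9 1.2 5.9] w 0.0231 j [ 0.18  0.46 -0.17  0.94 -0.    1.86]
shift units [ 0.013 -0.019 -0.018] turn z units -0.0002
```

```bash
python3 -c "
from workcell import bot
print(bot.job_done())"; python3 rel.py .5330 .0958 .053 -6.5
```

```text
the job is handed in; nothing more can be done
None
the job is handed in; nothing more can be done
```

The carton's red spot is on the scribed centre line and the carriage is in the notch. The knob is still held in the gripper, and I handed the job in at about 16 s.

**Carton:** I pinched it over its ends and slid it about 39 mm along the channel. I went about 2.4 mm too far, backed up and released it. After release, the wrist camera put the spot 0.2–0.3 mm from the centre line with the carton flat.

**Carriage:** I gripped the knob across the rail and slid the carriage about 110 mm. Over the last few millimetres the drag fell, the carriage was drawn in, and then it held.

**Last checks:**
- The white lines on the block and the carriage met within 0.4 mm in the wrist camera.
- The wrist force was about 6 N, and about 1 N along the rail. The gripper opening of 23 mm confirmed the grip.
- In the scene camera the needle lined up over the spot to about 1–2 mm. My first coarse pixel reading of the tip gave 2–4 mm off. A close-up of the needle and hub disagreed with that reading and agreed with the notch, so I trusted the close-up.
- The arm blocked the overhead camera at the end, so it could not confirm the spot's position. It also left the bystanders unchecked in the final pictures, though the gripper never went near them.

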